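# Tip the potatoes into the counter pan and press its lid level

## Task

Lift the bar of the hinged tray to tip all four potatoes into the steel pan, then lower the tray back down. Then set the rectangular lid in the mouth of the pan, without dropping it, and press it down past the spring clips until it sits level all round on the ledge inside. Leave the other things on the counter where they are.

Things in the scene. Friction and masses are not known exactly. Their poses are not given: they have to be found in the camera images.
- station: fixed stainless pan with a hinged tray at its +y side. Origin on the counter under the pan's centre; z up, y from pan to tray. Pan outside 181 (x) by 147 (y) mm, cavity 136 by 102 mm, floor 5 mm up. A ledge 105 mm up runs round the mouth; above it the mouth is 153 (x) by 119 (y) mm to height 119 mm, then flares outwards by 12 mm to height 137 mm (-y side: by 14 mm to 159 mm)
- ledge (a point): centre of the mouth at ledge height, 105 mm up; axes as the station's. The seated lid's underside lies here. Two round spring clips on each x side, at y = +-36 mm, stand 4.5 mm into the mouth 5 mm above the ledge: a lid just laid in rests on them about 12 mm too high, and about 8 to 15 N of push snaps it down past them
- tray (a joint): angle of the steel tipping tray (134 by 145 mm, walls 45 mm high, open towards the pan): 0 = level, as it rests; grows as its bar end is lifted, up to 1.1 rad. The potatoes slide out above about 0.7 to 0.9 rad. It sinks slowly back when let go
- tray_hinge (a point): middle of the tray's hinge axis, at (0, 85, 148) mm in the station's frame; the axis runs along the station's x
- tray_bar (a point): middle of the round bar (12 mm thick, 110 mm long, along the station's x, held at both ends) at the tray's outer end, 40 mm beyond the tray's end wall. It moves with the tray on an arc: 175 mm outwards from and 40 mm above the hinge when the tray is level, so at height 188 mm
- lid: loose flat rectangular lid of dark steel, 150 (x) by 116 (y) mm, 12 mm thick, 0.25 kg, lying on the counter, with a raised bar handle on top. Origin: centre of its underside; z up. It fits the mouth with its x along the station's x, either way round
- lid_grip (a point): centre of the lid's handle bar, 38 mm above the lid's underside; the bar is 16 mm thick (lid's x), 70 mm long (lid's y), 12 mm high, with 20 mm free below it between two posts
- potato0: potato, rigid, 58 mm long (x), 44 mm thick, about 75 g, lying in the tray at the start. Origin at its centre
- potato1: potato, rigid, 58 mm long (x), 44 mm thick, about 75 g, lying in the tray at the start. Origin at its centre
- potato2: potato, rigid, 58 mm long (x), 44 mm thick, about 75 g, lying in the tray at the start. Origin at its centre
- potato3: potato, rigid, 58 mm long (x), 44 mm thick, about 75 g, lying in the tray at the start. Origin at its centre
- pot_lid: bystander: round dark steel pot lid, 110 mm across, with a small steel knob; not the pan's lid. Origin under its centre
- pepper_mill: bystander: wooden pepper mill, 54 mm across, 145 mm high. Origin under its centre
- oil_bottle: bystander: green glass bottle, 60 mm across, 170 mm high. Origin under its centre
- bowl: bystander: steel bowl, 120 mm across, 50 mm high. Origin under its centre
- cup: bystander: white cup, 72 mm across, 80 mm high. Origin under its centre
- spatula: bystander: kitchen spatula lying on the counter. Origin under its middle, x along it
- spoon: bystander: spoon lying on the counter. Origin under its middle, x along it
Mind the look-alikes: they are no part of the job. What is shaped like the potato2 but purple is not meant. What is shaped like the potato0 but blue is not meant.

How it is judged:
By the outcome, as a careful person would: the job done as asked, in the order asked, and still so for the second after the job is handed in, with the robot touching nothing.
It also fails if it takes over 67 s, if anything falls off the work surface, if the arm or the gripper's body presses on something with over 40 N, if the wrist force passes 120 N, or if a joint passes its speed limit or range.

## Robot

A 6-joint arm with a two-finger parallel gripper is mounted at the origin on the work surface. World frame = base frame: x ahead of the robot, y to its left, z up, the work surface at z = 0. Lengths are in m, angles in rad, forces in N, time in s.
With the tool pointing down it reaches from about 0.3 to 0.825 m from the base axis. Payload 5.4 kg.
Tool frame: the origin (TCP) lies on the mounting face of the last link; the fingertips stand 190 mm ahead of it and the grasp point (between the pads) lies 171 mm ahead of it; z points along the fingers, y is the line along which they close (so a half turn about z gives the same grasp; the last joint's range is limited). The gripper opens to 92 mm and grips with 3 to 60 N. Pads are 20 mm wide; open, the fingers measure 128 mm over their backs; the gripper's body (75 mm by 189 mm) begins 69 mm behind the grasp point.
Start: joints at [0.915, 0.158, 1.597, -0, 1.386, -0.21], TCP at [0.248, 0.519, 0.405] pointing down, gripper open.
Joint ranges: [-2.91, 2.91], [-0.94, 2.29], [0.18, 2.7], [-1.29, 4.43], [0.17, 2.64], [-3, 3]. Speed limits (rad/s): [2.57, 2.57, 3.14, 3.14, 3.14, 3.14].

## Interface

Orientations are given as a unit quaternion [x, y, z, w].
In Python, from bench import robot, viewer, ticket gives the robot as it stands.
- The arm moves only by the tool apply_moves, never from a script. Its argument "commands" is a list of rows, each an object of numbers: "ax", "ay", "az": the turn, a rotation vector about the tool's x, y, z in degrees; "dx", "dy", "dz": the shift along the tool's x, y, z in mm; "jaw": the opening, from 0 (shut) to 1 (fully open). In form: [{"ax": .., "ay": .., "az": .., "dx": .., "dy": .., "dz": .., "jaw": ..}, ...]. A call has 1 to 10 rows; each row shifts and turns the commanded pose from where the row before left it, along the tool's axes as they then stand; what a row does not reach is not made up. A row lasts 1/10 s, in which the tool goes at most 50 mm and 8.59 degrees, less where a joint would pass 70% of its speed; a pose out of reach is approached as far as the arm can. A call is refused whole if a number of a shift passes 50 or a number of a turn 8.59, either way. A call with a gripper value outside its range is refused whole. The fingers move at their own pace and stop on an object; "newtons" is the grip in N (left out, the last holds). Time passes only in rows, so rows that do not move let the fingers close. It gives the time, the measured TCP pose, the force, the opening and the grip force at its end, in the units of the state.
- robot.get_obs(): the state, without advancing time (a new reading comes with each control period).
- viewer.capture(name): name is "scene" or "top"; returns a dict with "image" (400x640x3 uint8, blue, green, red), "range_z" (400x640 float32, m along the optical axis (not along the pixel's ray), 0 where there is no reading), "mtx" (3x3 intrinsics, pixels), "k1" (the pictures are not rectified: a ray, as slopes to the right and down, at radius r is drawn at 1 + k1 r^2 times it, then the intrinsics apply), "world_to_cam" (4x4, takes a point from world to camera coordinates). Camera axes: x right, y up, looking along -z (the intrinsics and any distortion apply to the point x, -y, -z); pixel columns grow to the right and rows downward; lengths in m; the calibration is good to about 2 mm. A picture is of the moment at which its call begins.
- ticket.close_job(): hands the job in; it is judged then, once.
The state is a dict: "time": time; "q": joint angles; "qvel": joint speeds; "tau": joint torques, N m; "ee_pos": TCP position; "eef_rot": TCP orientation; "wrist_force": force on the tool from outside, world axes, zero at the start; "torque": the same for the moment, N m; "grip_width": opening from 0.0 (shut) to 1.0 (fully open); "grasp_force": force on a finger pad.
Only numpy, scipy, OpenCV 4.12 (cv2) and the standard library are available. Lean on these libraries where they do the work, as an engineer would, in place of code of your own. Each camera call takes 0.05 s, during which the arm holds its last target. There are 200 camera calls.

## Working session

There is one attempt and no reset: what is moved stays moved. The work goes in short steps, Python scripts to look and compute and a tool call to move; the robot and the scene stay as the last step left them, time stands still between calls to the robot, and variables do not carry over. Pictures are saved under pics/ and viewed, at most 10 in all, crops included, and the job is handed in when it is done.

Besides the shell and the picture viewer there is one more tool, called after "Request:" in YAML: its name, and indented under it one key for each argument. apply_moves: Moves the arm, as the interface text tells. Its arguments: {"type":"object","properties":{"commands":{"type":"array","items":{"type":"object","properties":{"ax":{"type":"number"},"ay":{"type":"number"},"az":{"type":"number"},"dx":{"type":"number"},"dy":{"type":"number"},"dz":{"type":"number"},"jaw":{"type":"number"}}}},"newtons":{"type":"number"}},"required":["commands"]}

```bash
mkdir -p pics; ls; cat > h.py <<'E'
import numpy as np, cv2
from scipy.spatial.transform import Rotation as R
from bench import robot, viewer, ticket
def cap(name,fn=None):
    c=viewer.capture(name)
    if fn: cv2.imwrite('pics/'+fn,c['image'])
    return c
def cloud(c):
    h,w=c['range_z'].shape
    u,v=np.meshgrid(np.arange(w),np.arange(h))
    K=c['mtx'];xd=(u-K[0,2])/K[0,0];yd=(v-K[1,2])/K[1,1]
    x,y=xd.copy(),yd.copy()
    for _ in range(20):
        s=1+c['k1']*(x*x+y*y);x=xd/s;y=yd/s
    z=c['range_z']
    P=np.stack([x*z,-y*z,-z,np.ones_like(z)],-1)
    W=P@np.linalg.inv(c['world_to_cam']).T
    W[z==0]=np.nan
    return W[...,:3]
E
python3 - <<'E'
from h import *
for n in ('scene','top'):
    c=cap(n,n+'0.png'); W=cloud(c); np.save(n+'0.npy',W)
    print(n,np.linalg.inv(c['world_to_cam'])[:3].round(3).tolist(),c['k1'])
o=robot.get_obs();print(o)
E
```

```text
pics
scene [[-0.655, -0.59, 0.472, 1.221], [0.756, -0.498, 0.426, 0.547], [-0.016, 0.636, 0.772, 1.206]] -0.03759635447527189
top [[0.017, 0.992, -0.127, 0.425], [-1.0, 0.017, -0.003, -0.039], [-0.001, 0.127, 0.992, 1.444]] 0.02024722031022248
{'time': 0.1, 'q': array([ 9.14900687e-01,  1.59011521e-01,  1.59808998e+00,  1.70338971e-05,
        1.38620967e+00, -2.10090247e-01]), 'qvel': array([ 0.00175248, -0.00118584, -0.00198095,  0.00127443, -0.00134769,
       -0.00114124]), 'tau': array([-2.78262842e-04, -3.86501956e+01, -3.22960818e+01,  7.02875247e-02,
        3.38883873e-02, -6.98810686e-05]), 'ee_pos': array([0.24779024, 0.51859716, 0.40381095]), 'eef_rot': array([ 2.21062883e-01,  9.75259177e-01, -7.76452886e-04, -3.68136138e-04]), 'wrist_force': array([ 0.51443629, -0.04997978,  0.48813179]), 'torque': array([-0.00317164,  0.03601934,  0.03847894]), 'grasp_force': 0.0, 'grip_width': 1.0007819641010067}
```

View pics/scene0.png

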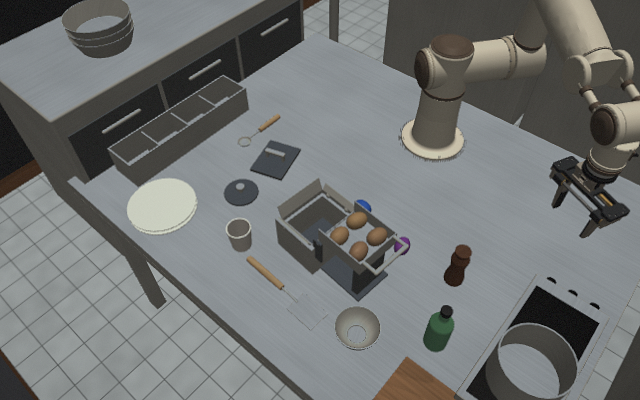

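View pics/top0.png

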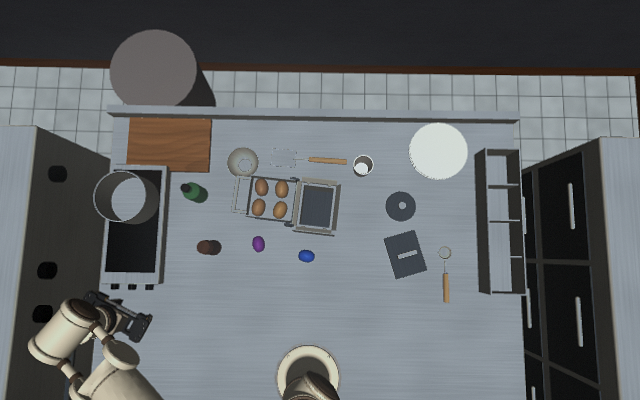

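Scene: pan at top-view (316,206), tray with 4 brown potatoes (270,198), bar at (237,195), rectangular lid at (405,254), the round pot lid at (400,207), blue/purple decoys below.

```bash
python3 - <<'E'
from h import *
T=np.load('top0.npy');S=np.load('scene0.npy')
def rect(P):
    (c,s,a)=cv2.minAreaRect((P[:,:2]*1000).astype(np.float32));return np.round(c,1),np.round(s,1),round(a,2)
def reg(W,r0,r1,c0,c1): return W[r0:r1,c0:c1].reshape(-1,3)
for nm,W,b in (('top',T,(225,285,378,432)),('scene',S,(135,182,245,305))):
    P=reg(W,*b);P=P[~np.isnan(P[:,0])]
    l=P[(P[:,2]>.007)&(P[:,2]<.02)];hh=P[(P[:,2]>.034)&(P[:,2]<.055)]
    print(nm,'counter z',np.median(P[P[:,2]<.006][:,2]),'lid',rect(l),np.median(l[:,2]),'handle',rect(hh),len(hh),np.median(hh[:,2]),'mean',hh.mean(0))
# station
for nm,W,b in (('top',T,(170,240,225,345)),('scene',S,(175,300,270,415))):
    P=reg(W,*b);P=P[~np.isnan(P[:,0])]
    h=P[(P[:,2]>.1)&(P[:,2]<.22)]
    print(nm,'station all',rect(h),np.histogram(h[:,2],np.arange(.1,.23,.01)))
# bar: print z map of top around bar
np.set_printoptions(linewidth=220)
print((T[172:218,228:250,2]*1000).round()[::2].astype(int))
E
```

```text
top counter z -0.0005921481962405384 lid (array([ 433.8, -339.8]), array([179.1, 183.7]), 2.65) 0.01151931945058382 handle (array([ 428.2, -340.2]), array([15.5, 69.2]), 17.39) 92 0.04334063493879803 mean [ 0.42804915 -0.33926897  0.04342183]
scene counter z -0.00033421713395753727 lid (array([ 431.6, -351.3]), array([223.9, 184.6]), 44.93) 0.01122288156556972 handle (array([ 431.7, -338.3]), array([22., 70.]), 18.77) 103 0.041138346254101066 mean [ 0.43199877 -0.33577637  0.04101132]
top station all (array([594.9,  73.2]), array([341.4, 182.2]), 83.75) (array([352, 160, 315, 286, 600, 487,  83, 164, 590, 454,   0,   0]), array([0.1 , 0.11, 0.12, 0.13, 0.14, 0.15, 0.16, 0.17, 0.18, 0.19, 0.2 ,
       0.21, 0.22]))
scene station all (array([595.5,  74.1]), array([346.7, 187.1]), 83.55) (array([496, 391, 399, 346, 435, 791, 274, 438, 867, 917,   1,   0]), array([0.1 , 0.11, 0.12, 0.13, 0.14, 0.15, 0.16, 0.17, 0.18, 0.19, 0.2 ,
       0.21, 0.22]))
[[                   0                   45                   52                   36                   36                   32             
[... 10008 characters left out ...]
                  4                   -2                   -2                  188                  182                  167
                   149                  151]
 [                  -3                    3                    1                    3                    1                    4                   -5                   -3                   -3                    0
                    -1                    2                   -4                    2                    0                    3                   -4                    6                  176                  169
                   180                  185]]<stdin>:17: RuntimeWarning: invalid value encountered in cast
```

```bash
python3 - <<'E'
import cv2
a=cv2.imread('pics/top0.png')[165:250,222:350];cv2.imwrite('pics/topc.png',cv2.resize(a,None,fx=6,fy=6,interpolation=2))
E
```

```text
(no output)
```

View pics/topc.png

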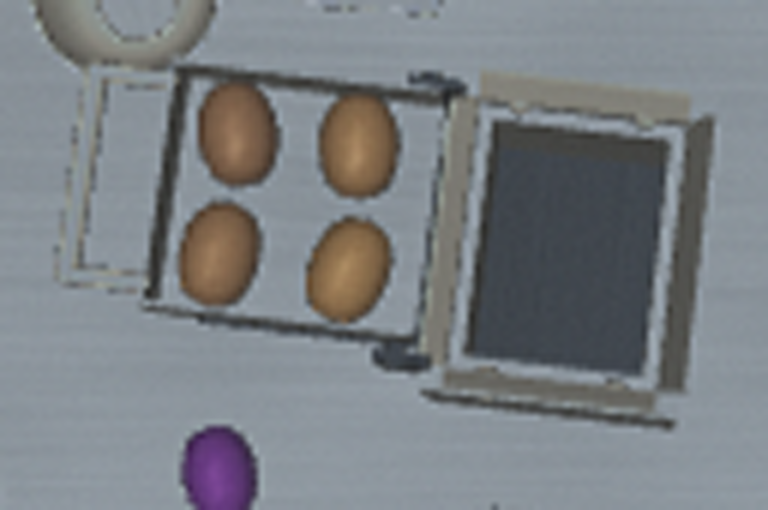

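```bash
cat > fit.py <<'E'
from h import *
def rect(P):
    (c,s,a)=cv2.minAreaRect((P[:,:2]*1000).astype(np.float32));return np.round(c,1),np.round(s,1),round(a,2)
def comp(m):
    n,l,st,_=cv2.connectedComponentsWithStats(m.astype(np.uint8),connectivity=4)
    return l==1+np.argmax(st[1:,4])
def box(W,b):
    m=np.zeros(W.shape[:2],bool);m[b[0]:b[1],b[2]:b[3]]=1;return m
if __name__=='__main__':
  for nm,lb,sb in (('top',(225,285,378,432),(170,240,290,345)),('scene',(135,182,245,305),(175,275,270,350))):
    W=np.load(nm+'0.npy');z=W[...,2];im=cv2.imread('pics/'+nm+'0.png')
    m=comp(box(W,lb)&(z>.006)&(im.max(-1)<90));P=W[m];print(nm,'lid',rect(P),len(P))
    Q=P[(P[:,2]<.02)];print(' trimmed centre',(Q.max(0)+Q.min(0))/2)
    m=comp(box(W,sb)&(abs(z-.105)<.006));P=W[m];print(' ledge',rect(P),len(P),np.median(P[:,2]))
    m=box(W,sb)&(z>.005)&(z<.012);
    if m.sum()>20:P=W[comp(m)];print(' floor',rect(P),len(P))
    m=box(W,(170,220,225,248) if nm=='top' else (225,275,370,415))&(z>.183)&(z<.2);P=W[comp(m)]
    # station approx coords
    a=np.radians(-6.3);ex=np.array([np.cos(a),np.sin(a)]);ey=np.array([-ex[1],ex[0]])
    s=P[:,:2]@ey;B=P[s>s.max()-.013];B=B[abs(B[:,:2]@ex-np.median(B[:,:2]@ex))<.05]
    d=np.polyfit(B[:,0],B[:,1],1);print(' bar slope deg',np.degrees(np.arctan(d[0])),'mean',B.mean(0),'ends',rect(P[s>s.max()-.02]))
E
python3 fit.py
```

```text
top lid (array([ 428. , -339.6]), array([147.7, 115.2]), 17.15) 1183
 trimmed centre [ 0.42828648 -0.33891049  0.01284818]
 ledge (array([585.7, -20.3]), array([119.3, 153.2]), 84.22) 373 0.104349359991591
 floor (array([634.6, -35.9]), array([28.5, 32.6]), 31.4) 39
 bar slope deg -5.775323538206669 mean [0.61106918 0.23691372 0.19193742] ends (array([610.1, 234. ]), array([ 19. , 118.2]), 83.19)
scene lid (array([ 429.9, -336.8]), array([155.3, 117.8]), 15.89) 994
 trimmed centre [ 0.43091903 -0.33555461  0.01293648]
 ledge (array([579.8, -26.2]), array([113.3, 150.3]), 84.6) 367 0.10532112791819626
 floor (array([626.2,  85.9]), array([75.3, 60.6]), 82.07) 289
 bar slope deg -5.835876003042342 mean [0.61665923 0.24021457 0.19268046] ends (array([612. , 236.4]), array([ 19.4, 120.3]), 84.09)
```

Request:
apply_moves:
  commands:
    - {"az":-6.6,"dz":-10,"jaw":0.35}
    - {"az":-6.6,"dz":-10,"jaw":0.35}
    - {"az":-6.5,"jaw":0.35}
    - {"dx":-26,"dy":-16}
    - {"dx":-26,"dy":-16}
    - {"dx":-26,"dy":-16}
    - {"dx":-26,"dy":-16}
    - {"dx":-26,"dy":-16}
    - {"dx":-26,"dy":-16}
    - {"dx":-26,"dy":-16}

```text
$.commands[0]: bad value
```

Request:
apply_moves:
  commands:
    - {"dx":-26,"dy":-16}
    - {"dx":-26,"dy":-16}
    - {"dx":-26,"dy":-16}
    - {"dx":-26,"dy":-16}
    - {"dx":-26,"dy":-16}
    - {"dx":-26,"dy":-16}
    - {"dx":-26,"dy":-18}
    - {"dx":-26,"dy":-18}
    - {"dz":0}
    - {"dz":0}

```text
$.commands[0]: bad value
```

Request:
apply_moves:
  commands:
    - {"ax":0,"ay":0,"az":-6.6,"dx":0,"dy":0,"dz":-10,"jaw":0.35}
    - {"ax":0,"ay":0,"az":-6.6,"dx":0,"dy":0,"dz":-10,"jaw":0.35}
    - {"ax":0,"ay":0,"az":-6.5,"dx":0,"dy":0,"dz":0,"jaw":0.35}
    - {"ax":0,"ay":0,"az":0,"dx":-26,"dy":-16,"dz":0,"jaw":0.35}
    - {"ax":0,"ay":0,"az":0,"dx":-26,"dy":-16,"dz":0,"jaw":0.35}
    - {"ax":0,"ay":0,"az":0,"dx":-26,"dy":-16,"dz":0,"jaw":0.35}
    - {"ax":0,"ay":0,"az":0,"dx":-26,"dy":-16,"dz":0,"jaw":0.35}
    - {"ax":0,"ay":0,"az":0,"dx":-26,"dy":-16,"dz":0,"jaw":0.35}
    - {"ax":0,"ay":0,"az":0,"dx":-26,"dy":-16,"dz":0,"jaw":0.35}
    - {"ax":0,"ay":0,"az":0,"dx":-26,"dy":-16,"dz":0,"jaw":0.35}
  newtons: 30

```text
time: 1.1
ee_pos: [0.4184, 0.3879, 0.4242]
eef_rot: [0.051, 0.999, -0.0, -0.0]
wrist_force: [-0.1, -0.0, -0.0]
grip_width: 0.35
grasp_force: 0.0
```

Request:
apply_moves:
  commands:
    - {"ax":0,"ay":0,"az":0,"dx":-26,"dy":-16,"dz":0,"jaw":0.35}
    - {"ax":0,"ay":0,"az":0,"dx":-26,"dy":-16,"dz":0,"jaw":0.35}
    - {"ax":0,"ay":0,"az":0,"dx":-26,"dy":-16,"dz":0,"jaw":0.35}
    - {"ax":0,"ay":0,"az":0,"dx":-26,"dy":-16,"dz":0,"jaw":0.35}
    - {"ax":0,"ay":0,"az":0,"dx":-26,"dy":-16,"dz":0,"jaw":0.35}
    - {"ax":0,"ay":0,"az":0,"dx":-26,"dy":-16,"dz":0,"jaw":0.35}
    - {"ax":0,"ay":0,"az":0,"dx":-26,"dy":-17,"dz":0,"jaw":0.35}
    - {"ax":0,"ay":0,"az":0,"dx":-25,"dy":-17,"dz":0,"jaw":0.35}
    - {"ax":0,"ay":0,"az":0,"dx":0,"dy":0,"dz":0,"jaw":0.35}
    - {"ax":0,"ay":0,"az":0,"dx":0,"dy":0,"dz":8,"jaw":0.35}

```text
time: 2.1
ee_pos: [0.6105, 0.2383, 0.417]
eef_rot: [0.051, 0.999, 0.0, 0.0]
wrist_force: [-0.6, 1.1, 0.2]
grip_width: 0.352
grasp_force: 0.0
```

```bash
python3 - <<'E'
from h import *
c=cap('scene');cv2.imwrite('pics/s1.png',cv2.resize(c['image'][120:300,260:460],None,fx=3,fy=3))
print(robot.get_obs()['ee_pos'],robot.get_obs()['wrist_force'])
E
```

```text
[0.60966613 0.23881378 0.41467349] [-0.2072504   0.38068003 -0.48944777]
```

View pics/s1.png

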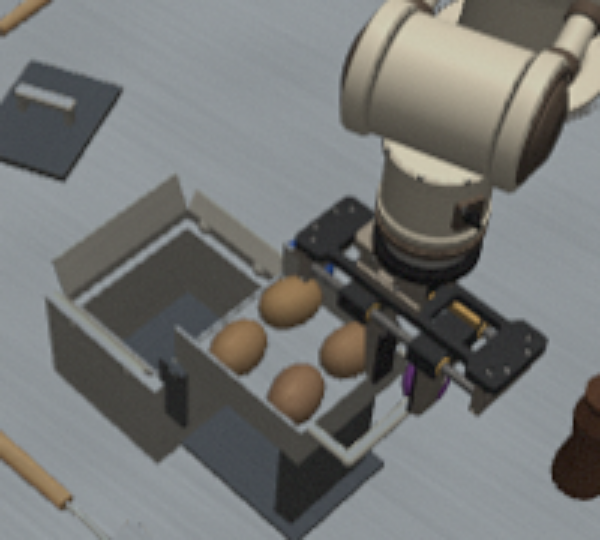

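Fingers (crop 385,345 and 430,385) straddle the bar above it. Descend and grip.

Request:
apply_moves:
  commands:
    - {"ax":0,"ay":0,"az":0,"dx":0,"dy":0,"dz":14,"jaw":0.35}
    - {"ax":0,"ay":0,"az":0,"dx":0,"dy":0,"dz":14,"jaw":0.35}
    - {"ax":0,"ay":0,"az":0,"dx":0,"dy":0,"dz":14,"jaw":0.35}
    - {"ax":0,"ay":0,"az":0,"dx":0,"dy":0,"dz":14,"jaw":0.35}
    - {"ax":0,"ay":0,"az":0,"dx":0,"dy":0,"dz":0,"jaw":0.35}
    - {"ax":0,"ay":0,"az":0,"dx":0,"dy":0,"dz":0,"jaw":0}
    - {"ax":0,"ay":0,"az":0,"dx":0,"dy":0,"dz":0,"jaw":0}
    - {"ax":0,"ay":0,"az":0,"dx":0,"dy":0,"dz":0,"jaw":0}
    - {"ax":0,"ay":0,"az":0,"dx":0,"dy":0,"dz":0,"jaw":0}
  newtons: 30

```text
time: 3.05
ee_pos: [0.6106, 0.2387, 0.3617]
eef_rot: [0.051, 0.999, 0.001, 0.001]
wrist_force: [-0.0, 1.3, 0.5]
grip_width: 0.123
grasp_force: 30.0
```

Request:
apply_moves:
  commands:
    - {"ax":0,"ay":0,"az":0,"dx":0,"dy":-2.2,"dz":-8.7,"jaw":0}
    - {"ax":0,"ay":0,"az":0,"dx":0,"dy":-2.7,"dz":-8.6,"jaw":0}
    - {"ax":0,"ay":0,"az":0,"dx":0,"dy":-3.1,"dz":-8.4,"jaw":0}
    - {"ax":0,"ay":0,"az":0,"dx":0,"dy":-3.5,"dz":-8.3,"jaw":0}
    - {"ax":0,"ay":0,"az":0,"dx":0,"dy":-3.9,"dz":-8.1,"jaw":0}
    - {"ax":0,"ay":0,"az":0,"dx":0,"dy":-4.3,"dz":-7.9,"jaw":0}
    - {"ax":0,"ay":0,"az":0,"dx":0,"dy":-4.7,"dz":-7.6,"jaw":0}
    - {"ax":0,"ay":0,"az":0,"dx":0,"dy":-5.1,"dz":-7.4,"jaw":0}
    - {"ax":0,"ay":0,"az":0,"dx":0,"dy":-5.4,"dz":-7.1,"jaw":0}
    - {"ax":0,"ay":0,"az":0,"dx":0,"dy":-5.8,"dz":-6.9,"jaw":0}

```text
time: 4.05
ee_pos: [0.6063, 0.1993, 0.4413]
eef_rot: [0.05, 0.999, 0.003, 0.002]
wrist_force: [3.2, 7.7, 1.0]
grip_width: 0.119
grasp_force: 30.0
```

Request:
apply_moves:
  commands:
    - {"ax":0,"ay":0,"az":0,"dx":0,"dy":-6.1,"dz":-6.6,"jaw":0}
    - {"ax":0,"ay":0,"az":0,"dx":0,"dy":-6.4,"dz":-6.3,"jaw":0}
    - {"ax":0,"ay":0,"az":0,"dx":0,"dy":-6.7,"dz":-5.9,"jaw":0}
    - {"ax":0,"ay":0,"az":0,"dx":0,"dy":-7.0,"dz":-5.6,"jaw":0}
    - {"ax":0,"ay":0,"az":0,"dx":0,"dy":-7.3,"dz":-5.2,"jaw":0}
    - {"ax":0,"ay":0,"az":0,"dx":0,"dy":-7.6,"dz":-4.9,"jaw":0}
    - {"ax":0,"ay":0,"az":0,"dx":0,"dy":-7.8,"dz":-4.5,"jaw":0}
    - {"ax":0,"ay":0,"az":0,"dx":0,"dy":-8.0,"dz":-4.1,"jaw":0}
    - {"ax":0,"ay":0,"az":0,"dx":0,"dy":-8.2,"dz":-3.6,"jaw":0}
    - {"ax":0,"ay":0,"az":0,"dx":0,"dy":-8.4,"dz":-3.3,"jaw":0}

```text
time: 5.05
ee_pos: [0.5986, 0.1261, 0.4932]
eef_rot: [0.05, 0.999, 0.002, 0.003]
wrist_force: [-0.1, 5.9, 7.3]
grip_width: 0.115
grasp_force: 30.0
```

Request:
apply_moves:
  commands:
    - {"ax":0,"ay":0,"az":0,"dx":0,"dy":-4,"dz":-1.4,"jaw":0}
    - {"ax":0,"ay":0,"az":0,"dx":0,"dy":0,"dz":0,"jaw":0}
    - {"ax":0,"ay":0,"az":0,"dx":0,"dy":0,"dz":0,"jaw":0}
    - {"ax":0,"ay":0,"az":0,"dx":0,"dy":0,"dz":0,"jaw":0}
    - {"ax":0,"ay":0,"az":0,"dx":0,"dy":0,"dz":0,"jaw":0}

```text
time: 5.55
ee_pos: [0.5982, 0.1219, 0.4946]
eef_rot: [0.05, 0.999, 0.002, 0.003]
wrist_force: [-1.5, 5.4, 8.4]
grip_width: 0.123
grasp_force: 30.0
```

```bash
python3 - <<'E'
from h import *
c=cap('scene');cv2.imwrite('pics/s2.png',cv2.resize(c['image'][120:300,250:450],None,fx=3,fy=3))
E
```

```text
(no output)
```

View pics/s2.png

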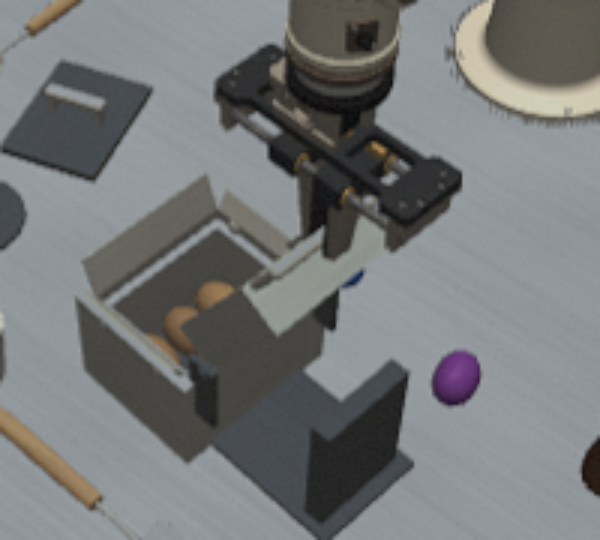

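Tray is fully up; three potatoes show in the pan (crop 215,297; 183,325; 160,348); the fourth is hidden from here.

```bash
python3 - <<'E'
from h import *
c=cap('top');np.save('top2.npy',cloud(c));cv2.imwrite('pics/t2.png',cv2.resize(c['image'][165:250,222:350],None,fx=5,fy=5,interpolation=2))
E
```

```text
(no output)
```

View pics/t2.png

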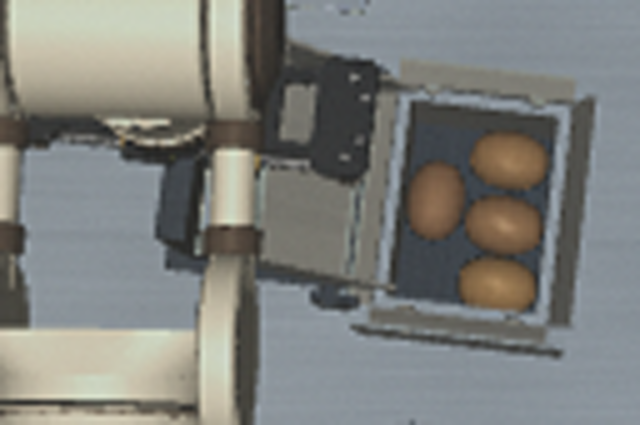

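All four lie on the pan floor (crop 437,200; 508,160; 505,225; 497,285). Lower the tray.

Request:
apply_moves:
  commands:
    - {"ax":0,"ay":0,"az":0,"dx":0,"dy":12.4,"dz":4.7,"jaw":0}
    - {"ax":0,"ay":0,"az":0,"dx":0,"dy":8.2,"dz":3.6,"jaw":0}
    - {"ax":0,"ay":0,"az":0,"dx":0,"dy":8.0,"dz":4.1,"jaw":0}
    - {"ax":0,"ay":0,"az":0,"dx":0,"dy":7.8,"dz":4.5,"jaw":0}
    - {"ax":0,"ay":0,"az":0,"dx":0,"dy":7.6,"dz":4.9,"jaw":0}
    - {"ax":0,"ay":0,"az":0,"dx":0,"dy":7.3,"dz":5.2,"jaw":0}
    - {"ax":0,"ay":0,"az":0,"dx":0,"dy":7.0,"dz":5.6,"jaw":0}
    - {"ax":0,"ay":0,"az":0,"dx":0,"dy":6.7,"dz":5.9,"jaw":0}
    - {"ax":0,"ay":0,"az":0,"dx":0,"dy":6.4,"dz":6.3,"jaw":0}
    - {"ax":0,"ay":0,"az":0,"dx":0,"dy":6.1,"dz":6.6,"jaw":0}

```text
time: 6.65
ee_pos: [0.6064, 0.1989, 0.4406]
eef_rot: [0.051, 0.999, 0.001, 0.001]
wrist_force: [2.9, 4.2, 4.6]
grip_width: 0.124
grasp_force: 30.0
```

Request:
apply_moves:
  commands:
    - {"ax":0,"ay":0,"az":0,"dx":0,"dy":5.8,"dz":6.9,"jaw":0}
    - {"ax":0,"ay":0,"az":0,"dx":0,"dy":5.4,"dz":7.1,"jaw":0}
    - {"ax":0,"ay":0,"az":0,"dx":0,"dy":5.1,"dz":7.4,"jaw":0}
    - {"ax":0,"ay":0,"az":0,"dx":0,"dy":4.7,"dz":7.6,"jaw":0}
    - {"ax":0,"ay":0,"az":0,"dx":0,"dy":4.3,"dz":7.9,"jaw":0}
    - {"ax":0,"ay":0,"az":0,"dx":0,"dy":3.9,"dz":8.1,"jaw":0}
    - {"ax":0,"ay":0,"az":0,"dx":0,"dy":3.5,"dz":8.3,"jaw":0}
    - {"ax":0,"ay":0,"az":0,"dx":0,"dy":3.1,"dz":8.4,"jaw":0}
    - {"ax":0,"ay":0,"az":0,"dx":0,"dy":2.7,"dz":8.6,"jaw":0}
    - {"ax":0,"ay":0,"az":0,"dx":0,"dy":2.2,"dz":8.7,"jaw":0}

```text
time: 7.65
ee_pos: [0.6106, 0.2388, 0.36]
eef_rot: [0.051, 0.999, 0.0, 0.001]
wrist_force: [3.3, 3.2, 0.4]
grip_width: 0.121
grasp_force: 30.0
```

Request:
apply_moves:
  commands:
    - {"ax":0,"ay":0,"az":0,"dx":0,"dy":0,"dz":0,"jaw":0}
    - {"ax":0,"ay":0,"az":0,"dx":0,"dy":0,"dz":0,"jaw":0.32}
    - {"ax":0,"ay":0,"az":0,"dx":0,"dy":0,"dz":0,"jaw":0.32}
    - {"ax":0,"ay":0,"az":0,"dx":0,"dy":0,"dz":0,"jaw":0.32}

```text
time: 8.05
ee_pos: [0.61, 0.2381, 0.3599]
eef_rot: [0.051, 0.999, -0.001, -0.001]
wrist_force: [-1.4, 0.1, 0.2]
grip_width: 0.318
grasp_force: 0.0
```

Request:
apply_moves:
  commands:
    - {"ax":0,"ay":0,"az":0,"dx":0,"dy":0,"dz":-20,"jaw":0.32}
    - {"ax":0,"ay":0,"az":0,"dx":0,"dy":0,"dz":-30,"jaw":0.32}
    - {"ax":0,"ay":0,"az":0,"dx":0,"dy":0,"dz":-30,"jaw":0.32}
    - {"ax":0,"ay":0,"az":8.4,"dx":0,"dy":0,"dz":-10,"jaw":0.32}
    - {"ax":0,"ay":0,"az":8.4,"dx":0,"dy":0,"dz":0,"jaw":0.4}
    - {"ax":0,"ay":0,"az":8.4,"dx":0,"dy":0,"dz":0,"jaw":0.5}
    - {"ax":0,"ay":0,"az":8.4,"dx":0,"dy":0,"dz":0,"jaw":0.5}
    - {"ax":0,"ay":0,"az":8.4,"dx":0,"dy":0,"dz":0,"jaw":0.5}
    - {"ax":0,"ay":0,"az":8.4,"dx":0,"dy":0,"dz":0,"jaw":0.5}
    - {"ax":0,"ay":0,"az":8.4,"dx":0,"dy":0,"dz":0,"jaw":0.5}

```text
time: 9.05
ee_pos: [0.6102, 0.2382, 0.4503]
eef_rot: [0.537, 0.843, -0.001, -0.0]
wrist_force: [-0.4, -0.4, -0.1]
grip_width: 0.499
grasp_force: 0.0
```

Request:
apply_moves:
  commands:
    - {"ax":0,"ay":0,"az":8.1,"dx":0,"dy":0,"dz":0,"jaw":0.5}
    - {"ax":0,"ay":0,"az":0,"dx":-33,"dy":-23,"dz":0,"jaw":0.5}
    - {"ax":0,"ay":0,"az":0,"dx":-33,"dy":-23,"dz":0,"jaw":0.5}
    - {"ax":0,"ay":0,"az":0,"dx":-33,"dy":-23,"dz":0,"jaw":0.5}
    - {"ax":0,"ay":0,"az":0,"dx":-33,"dy":-23,"dz":0,"jaw":0.5}
    - {"ax":0,"ay":0,"az":0,"dx":-33,"dy":-23,"dz":0,"jaw":0.5}
    - {"ax":0,"ay":0,"az":0,"dx":-33,"dy":-23,"dz":0,"jaw":0.5}
    - {"ax":0,"ay":0,"az":0,"dx":-33,"dy":-23,"dz":0,"jaw":0.5}
    - {"ax":0,"ay":0,"az":0,"dx":-33,"dy":-23,"dz":0,"jaw":0.5}
    - {"ax":0,"ay":0,"az":0,"dx":-33,"dy":-23,"dz":0,"jaw":0.5}

```text
time: 10.05
ee_pos: [0.4997, -0.1081, 0.4506]
eef_rot: [0.593, 0.805, -0.0, -0.0]
wrist_force: [0.9, 0.4, 0.2]
grip_width: 0.503
grasp_force: 0.0
```

Request:
apply_moves:
  commands:
    - {"ax":0,"ay":0,"az":0,"dx":-33,"dy":-23,"dz":0,"jaw":0.5}
    - {"ax":0,"ay":0,"az":0,"dx":-33,"dy":-23,"dz":0,"jaw":0.5}
    - {"ax":0,"ay":0,"az":0,"dx":-33,"dy":-23,"dz":0,"jaw":0.5}
    - {"ax":0,"ay":0,"az":0,"dx":-33,"dy":-23,"dz":0,"jaw":0.5}
    - {"ax":0,"ay":0,"az":0,"dx":-33,"dy":-23,"dz":0,"jaw":0.5}
    - {"ax":0,"ay":0,"az":0,"dx":0,"dy":0,"dz":0,"jaw":0.5}
    - {"ax":0,"ay":0,"az":0,"dx":0,"dy":0,"dz":0,"jaw":0.5}
    - {"ax":0,"ay":0,"az":0,"dx":0,"dy":0,"dz":0,"jaw":0.5}

```text
time: 10.85
ee_pos: [0.44, -0.2975, 0.4506]
eef_rot: [0.593, 0.805, 0.0, -0.0]
wrist_force: [0.0, 0.1, 0.1]
grip_width: 0.5
grasp_force: 0.0
```

```bash
python3 - <<'E'
from h import *
print(robot.get_obs()['ee_pos'],np.degrees(R.from_quat(robot.get_obs()['eef_rot']).as_matrix()[:,1]*[1,1,1])/57.29578)
c=cap('top');W=cloud(c);z=W[...,2]
for b in ((170,225,225,248),):
    P=W[b[0]:b[1],b[2]:b[3]].reshape(-1,3);P=P[P[:,2]>.17];print(np.median(P,0),len(P))
E
```

```text
[ 0.44002674 -0.29745367  0.4505523 ] [ 9.54766836e-01  2.97355445e-01 -1.08484904e-04]
[0.59500087 0.23309571 0.19148387] 232
```

Request:
apply_moves:
  commands:
    - {"ax":0,"ay":0,"az":0,"dx":-36,"dy":-23,"dz":20,"jaw":0.5}
    - {"ax":0,"ay":0,"az":0,"dx":0,"dy":0,"dz":40,"jaw":0.5}
    - {"ax":0,"ay":0,"az":0,"dx":0,"dy":0,"dz":40,"jaw":0.5}
    - {"ax":0,"ay":0,"az":0,"dx":0,"dy":0,"dz":40,"jaw":0.5}
    - {"ax":0,"ay":0,"az":0,"dx":0,"dy":0,"dz":40,"jaw":0.5}
    - {"ax":0,"ay":0,"az":0,"dx":0,"dy":0,"dz":30,"jaw":0.5}
    - {"ax":0,"ay":0,"az":0,"dx":0,"dy":0,"dz":20,"jaw":0.5}
    - {"ax":0,"ay":0,"az":0,"dx":0,"dy":0,"dz":8,"jaw":0.5}
    - {"ax":0,"ay":0,"az":0,"dx":0,"dy":0,"dz":0,"jaw":0.5}

```text
time: 11.8
ee_pos: [0.4288, -0.3384, 0.212]
eef_rot: [0.592, 0.806, 0.0, -0.001]
wrist_force: [0.5, 0.4, -0.3]
grip_width: 0.504
grasp_force: 0.0
```

Request:
apply_moves:
  commands:
    - {"ax":0,"ay":0,"az":0,"dx":0,"dy":0,"dz":0,"jaw":0}
    - {"ax":0,"ay":0,"az":0,"dx":0,"dy":0,"dz":0,"jaw":0}
    - {"ax":0,"ay":0,"az":0,"dx":0,"dy":0,"dz":0,"jaw":0}
    - {"ax":0,"ay":0,"az":0,"dx":0,"dy":0,"dz":0,"jaw":0}
    - {"ax":0,"ay":0,"az":0,"dx":0,"dy":0,"dz":0,"jaw":0}
    - {"ax":0,"ay":0,"az":0,"dx":0,"dy":0,"dz":0,"jaw":0}
  newtons: 50

```text
time: 12.4
ee_pos: [0.4287, -0.3399, 0.2135]
eef_rot: [0.593, 0.805, -0.0, 0.0]
wrist_force: [-1.2, 0.6, 7.0]
grip_width: 0.168
grasp_force: 50.0
```

Request:
apply_moves:
  commands:
    - {"ax":0,"ay":0,"az":0,"dx":0,"dy":0,"dz":-10,"jaw":0}
    - {"ax":0,"ay":0,"az":0,"dx":0,"dy":0,"dz":-25,"jaw":0}
    - {"ax":0,"ay":0,"az":0,"dx":0,"dy":0,"dz":-35,"jaw":0}
    - {"ax":0,"ay":0,"az":0,"dx":0,"dy":0,"dz":-35,"jaw":0}
    - {"ax":0,"ay":0,"az":0,"dx":0,"dy":0,"dz":-35,"jaw":0}
    - {"ax":0,"ay":0,"az":5,"dx":0,"dy":0,"dz":-35,"jaw":0}
    - {"ax":0,"ay":0,"az":6,"dx":0,"dy":0,"dz":-25,"jaw":0}
    - {"ax":0,"ay":0,"az":6,"dx":0,"dy":0,"dz":-10,"jaw":0}
    - {"ax":0,"ay":0,"az":6.1,"dx":0,"dy":0,"dz":0,"jaw":0}
    - {"ax":0,"ay":0,"az":0,"dx":0,"dy":0,"dz":0,"jaw":0}

```text
time: 13.4
ee_pos: [0.4284, -0.3392, 0.4228]
eef_rot: [0.742, 0.67, 0.0, -0.0]
wrist_force: [-0.1, -0.1, -3.2]
grip_width: 0.164
grasp_force: 50.0
```

Request:
apply_moves:
  commands:
    - {"ax":0,"ay":0,"az":0,"dx":20,"dy":7,"dz":0,"jaw":0}
    - {"ax":0,"ay":0,"az":0,"dx":36,"dy":13,"dz":0,"jaw":0}
    - {"ax":0,"ay":0,"az":0,"dx":37,"dy":14,"dz":0,"jaw":0}
    - {"ax":0,"ay":0,"az":0,"dx":37,"dy":14,"dz":0,"jaw":0}
    - {"ax":0,"ay":0,"az":0,"dx":37,"dy":14,"dz":0,"jaw":0}
    - {"ax":0,"ay":0,"az":0,"dx":37,"dy":14,"dz":0,"jaw":0}
    - {"ax":0,"ay":0,"az":0,"dx":37,"dy":14,"dz":0,"jaw":0}
    - {"ax":0,"ay":0,"az":0,"dx":37,"dy":14,"dz":0,"jaw":0}
    - {"ax":0,"ay":0,"az":0,"dx":36,"dy":13,"dz":0,"jaw":0}
    - {"ax":0,"ay":0,"az":0,"dx":20,"dy":7,"dz":0,"jaw":0}

```text
time: 14.4
ee_pos: [0.5863, -0.0171, 0.4217]
eef_rot: [0.74, 0.672, -0.0, -0.001]
wrist_force: [-0.2, -0.0, -2.3]
grip_width: 0.168
grasp_force: 50.0
```

```bash
python3 - <<'E'
from h import *
for n in ('scene','top'):
    c=cap(n,n+'3.png');W=cloud(c);np.save(n+'3.npy',W)
    o=robot.get_obs();p=o['ee_pos'];Rm=R.from_quat(o['eef_rot']).as_matrix()
    L=(W-p)@Rm*1000   # tool coords
    m=(abs(L[...,0])<75)&(abs(L[...,1])<90)&(L[...,2]>185)&(L[...,2]<225)
    Q=L[m];r=cv2.minAreaRect(Q[:,:2].astype(np.float32));print(n,len(Q),r,Q.min(0).round(),Q.max(0).round())
    s=Q[(Q[:,2]>190)&(Q[:,2]<208)];A=np.c_[s[:,:2],np.ones(len(s))];print(' plane',np.linalg.lstsq(A,s[:,2],rcond=None)[0],np.median(s[:,2]))
print(p,o['wrist_force'],o['eef_rot'])
E
```

```text
scene 1642 ((-1.5206642150878906, -0.26619720458984375), (121.50099182128906, 154.40907287597656), 0.5557299852371216) [-63. -77. 186.] [ 59.  77. 215.]
 plane [1.82051660e-03 2.72710893e-03 2.01009543e+02] 201.0167767062652
top 266 ((1.8521156311035156, -32.512325286865234), (115.5216293334961, 83.77941131591797), 0.06271253526210785) [-56. -74. 195.] [ 60.   9. 212.]
 plane [-9.45090964e-03 -1.83874791e-03  2.02505391e+02] 202.5018221015322
[ 0.58622221 -0.01725957  0.42162224] [-0.01305405  0.1715614  -3.02277724] [ 7.40107756e-01  6.72487333e-01 -1.95420336e-04 -1.12179970e-03]
```

```bash
python3 - <<'E'
import cv2,numpy as np
a=cv2.imread('pics/scene3.png')[100:290,230:440];b=cv2.imread('pics/top3.png')[160:250,260:370]
a=cv2.resize(a,(420,380));b=cv2.resize(b,(380,311));o=np.zeros((380,800,3),np.uint8);o[:,:420]=a;o[:311,420:]=b;cv2.imwrite('pics/m3.png',o)
E
```

```text
(no output)
```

View pics/m3.png

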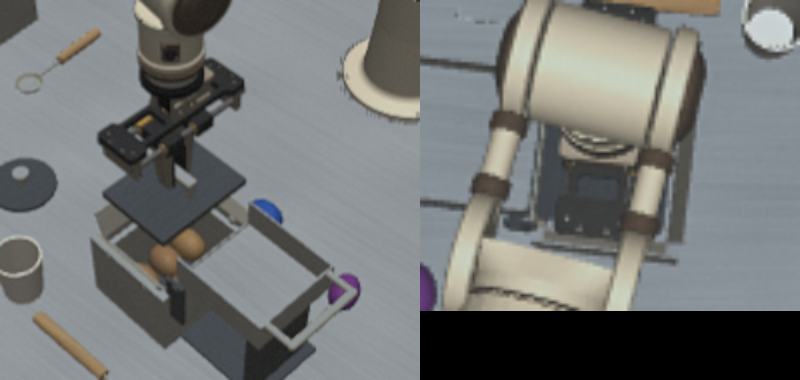

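Lid is held level above the pan mouth (left panel 175,190), four potatoes below. Align and lower.

Request:
apply_moves:
  commands:
    - {"ax":0,"ay":0,"az":0.3,"dx":-4.5,"dy":0,"dz":10,"jaw":0}
    - {"ax":0,"ay":0,"az":0,"dx":0,"dy":0,"dz":20,"jaw":0}
    - {"ax":0,"ay":0,"az":0,"dx":0,"dy":0,"dz":15,"jaw":0}
    - {"ax":0,"ay":0,"az":0,"dx":0,"dy":0,"dz":8,"jaw":0}
    - {"ax":0,"ay":0,"az":0,"dx":0,"dy":0,"dz":5,"jaw":0}
    - {"ax":0,"ay":0,"az":0,"dx":0,"dy":0,"dz":4,"jaw":0}
    - {"ax":0,"ay":0,"az":0,"dx":0,"dy":0,"dz":4,"jaw":0}
    - {"ax":0,"ay":0,"az":0,"dx":0,"dy":0,"dz":3,"jaw":0}
    - {"ax":0,"ay":0,"az":0,"dx":0,"dy":0,"dz":0,"jaw":0}

```text
time: 15.4
ee_pos: [0.5854, -0.0243, 0.3535]
eef_rot: [0.744, 0.668, -0.0, -0.0]
wrist_force: [0.7, -0.5, -2.7]
grip_width: 0.173
grasp_force: 50.0
```

```bash
cat > st.py <<'E'
from h import *
o=[]
for i in range(3):
    cap('top'); o.append(robot.get_obs())
for k in o:
    y=R.from_quat(k['eef_rot']).as_matrix()
    print((k['ee_pos']*1000).round(2),'yaw',np.degrees(np.arctan2(y[1,1],y[0,1])).round(2),'z',y[:2,2].round(4),k['wrist_force'].round(1),k['torque'].round(2),k['time'])
E
python3 st.py
```

```text
[585.49 -24.28 353.77] yaw -6.13 z [ 0.0001 -0.    ] [-0.6  0.5 -3.3] [-0.03  0.1   0.  ] 15.45
[585.54 -24.27 353.97] yaw -6.13 z [ 0.0004 -0.0001] [-0.2  1.  -2.4] [-0.02  0.11  0.03] 15.5
[585.57 -24.29 354.06] yaw -6.14 z [ 0.0006 -0.0002] [-0.1  0.8 -2.8] [-0.05  0.09 -0.08] 15.55
```

```bash
cat > lid.py <<'E'
from h import *
for n in ('top','scene'):
    c=cap(n);W=cloud(c);o=robot.get_obs();p=o['ee_pos'];Rm=R.from_quat(o['eef_rot']).as_matrix()
    L=(W-p)@Rm*1000
    dark=c['image'].max(-1)<95
    m=(abs(L[...,0])<75)&(abs(L[...,1])<90)&(abs(L[...,2]-202)<5)&dark
    l=cv2.connectedComponentsWithStats(m.astype(np.uint8),connectivity=4);k=1+np.argmax(l[2][1:,4]);m=l[1]==k
    Q=L[m];r=cv2.minAreaRect(Q[:,:2].astype(np.float32));print(n,len(Q),r,Q.min(0).round(1),Q.max(0).round(1))
    e=lambda x:np.percentile(x,[1,99])
    print(' world-frame of tool-origin',p, 'x 1/99%',e(Q[:,0]),'y',e(Q[:,1]))
E
python3 lid.py
```

```text
top 136 ((44.662132263183594, -35.40757751464844), (78.86539459228516, 25.38094139099121), 89.14726257324219) [ 31.9 -74.8 197.2] [ 57.6   4.  206.9]
 world-frame of tool-origin [ 0.58557382 -0.02429635  0.35407443] x 1/99% [32.65668747 57.06447276] y [-73.36572503   3.4039433 ]
scene 1348 ((3.8753204345703125, 1.3167495727539062), (119.59162902832031, 152.31761169433594), 1.167235255241394) [-57.4 -75.8 197. ] [ 62.2  77.1 206.9]
 world-frame of tool-origin [ 0.58555016 -0.02431294  0.35405413] x 1/99% [-53.47043543  59.02124954] y [-71.87948377  75.84301734]
```

Request:
apply_moves:
  commands:
    - {"ax":0,"ay":0,"az":-0.3,"dx":3.5,"dy":0,"dz":0,"jaw":0}
    - {"ax":0,"ay":0,"az":0,"dx":0,"dy":0,"dz":0,"jaw":0}
    - {"ax":0,"ay":0,"az":0,"dx":0,"dy":0,"dz":0,"jaw":0}

```text
time: 15.95
ee_pos: [0.5859, -0.0207, 0.3538]
eef_rot: [0.742, 0.67, 0.0, 0.0]
wrist_force: [-0.2, -0.4, -3.1]
grip_width: 0.167
grasp_force: 50.0
```

```bash
python3 st.py; python3 lid.py
```

```text
[585.85 -20.75 353.75] yaw -5.83 z [ 0.0001 -0.0001] [ 0.9  0.9 -1.6] [-0.03  0.01 -0.01] 16.0
[585.84 -20.79 353.71] yaw -5.84 z [ 0. -0.] [ 0.   0.5 -3.5] [-0.05  0.09 -0.02] 16.05
[585.82 -20.84 353.69] yaw -5.84 z [-0.  0.] [-0.3  0.3 -2.4] [-0.04  0.04  0.02] 16.1
top 141 ((44.810977935791016, -33.594932556152344), (79.04590606689453, 24.862707138061523), 89.89507293701172) [ 32.4 -73.1 197.2] [ 57.3   5.9 206.9]
 world-frame of tool-origin [ 0.58581795 -0.02085116  0.35367077] x 1/99% [32.97502476 57.16001128] y [-72.64807144   4.06754882]
scene 1351 ((2.065227508544922, 1.2754592895507812), (117.78511810302734, 152.94894409179688), 0.6167783141136169) [-57.4 -74.7 197. ] [ 61.7  77.5 206.9]
 world-frame of tool-origin [ 0.58581619 -0.02088413  0.3536803 ] x 1/99% [-53.08223566  59.24748207] y [-71.3715988   75.45153348]
```

Request:
apply_moves:
  commands:
    - {"ax":0,"ay":0,"az":0,"dx":0,"dy":0,"dz":5,"jaw":0}
    - {"ax":0,"ay":0,"az":0,"dx":0,"dy":0,"dz":4,"jaw":0}
    - {"ax":0,"ay":0,"az":0,"dx":0,"dy":0,"dz":4,"jaw":0}
    - {"ax":0,"ay":0,"az":0,"dx":0,"dy":0,"dz":3,"jaw":0}
    - {"ax":0,"ay":0,"az":0,"dx":0,"dy":0,"dz":0,"jaw":0}
    - {"ax":0,"ay":0,"az":0,"dx":0,"dy":0,"dz":0,"jaw":0}

```text
time: 16.8
ee_pos: [0.5858, -0.0209, 0.3376]
eef_rot: [0.742, 0.67, -0.0, -0.0]
wrist_force: [-0.6, -0.2, -2.9]
grip_width: 0.169
grasp_force: 50.0
```

```bash
python3 st.py
```

```text
[585.89 -20.85 337.84] yaw -5.84 z [ 0.0003 -0.0001] [ 0.3 -1.  -2.3] [-0.05  0.11 -0.01] 16.85
[585.92 -20.85 337.94] yaw -5.84 z [ 0.0004 -0.0001] [ 0.6  0.6 -1.9] [-0.03  0.11  0.05] 16.9
[585.93 -20.85 338.  ] yaw -5.84 z [ 0.0005 -0.0001] [-0.9 -0.1 -2.9] [-0.09  0.08  0.04] 16.95
```

Request:
apply_moves:
  commands:
    - {"ax":0,"ay":0,"az":0,"dx":0,"dy":0,"dz":2,"jaw":0}
    - {"ax":0,"ay":0,"az":0,"dx":0,"dy":0,"dz":2,"jaw":0}
    - {"ax":0,"ay":0,"az":0,"dx":0,"dy":0,"dz":2,"jaw":0}
    - {"ax":0,"ay":0,"az":0,"dx":0,"dy":0,"dz":1.5,"jaw":0}
    - {"ax":0,"ay":0,"az":0,"dx":0,"dy":0,"dz":0,"jaw":0}
    - {"ax":0,"ay":0,"az":0,"dx":0,"dy":0,"dz":0,"jaw":0}

```text
time: 17.55
ee_pos: [0.5857, -0.0208, 0.3305]
eef_rot: [0.742, 0.67, -0.0, -0.0]
wrist_force: [-2.8, 0.9, 1.1]
grip_width: 0.164
grasp_force: 50.0
```

```bash
python3 st.py
```

```text
[585.72 -20.83 330.43] yaw -5.84 z [-0.0005  0.    ] [-2.3 -0.2  1.3] [ 0.    0.48 -0.05] 17.6
[585.71 -20.8  330.38] yaw -5.84 z [-0.0005  0.    ] [-3.3  0.4  1.6] [-0.05  0.6  -0.04] 17.65
[585.72 -20.81 330.37] yaw -5.84 z [-0.0004 -0.    ] [-3.5  0.8  1. ] [-0.02  0.61 -0.03] 17.7
```

Request:
apply_moves:
  commands:
    - {"ax":0,"ay":0,"az":0,"dx":0,"dy":-0.8,"dz":0,"jaw":0}
    - {"ax":0,"ay":0,"az":0,"dx":0,"dy":0,"dz":0,"jaw":0}
    - {"ax":0,"ay":0,"az":0,"dx":0,"dy":0,"dz":1,"jaw":0}
    - {"ax":0,"ay":0,"az":0,"dx":0,"dy":0,"dz":1,"jaw":0}
    - {"ax":0,"ay":0,"az":0,"dx":0,"dy":0,"dz":0,"jaw":0}
    - {"ax":0,"ay":0,"az":0,"dx":0,"dy":0,"dz":0,"jaw":0}

```text
time: 18.3
ee_pos: [0.5852, -0.0208, 0.3291]
eef_rot: [0.742, 0.67, 0.0, 0.0]
wrist_force: [-5.7, -0.7, 5.5]
grip_width: 0.167
grasp_force: 50.0
```

```bash
python3 st.py
```

```text
[585.21 -20.82 329.14] yaw -5.83 z [ 0.0009 -0.0004] [-4.5  0.3  5.5] [-0.    0.55  0.  ] 18.35
[585.21 -20.83 329.15] yaw -5.83 z [ 0.0009 -0.0004] [-4.5  1.1  5.4] [-0.03  0.51  0.06] 18.4
[585.2  -20.83 329.12] yaw -5.84 z [ 0.0009 -0.0004] [-4.6 -0.5  5.4] [-0.03  0.51  0.04] 18.45
```

Request:
apply_moves:
  commands:
    - {"ax":0,"ay":0,"az":0,"dx":0,"dy":-0.8,"dz":0,"jaw":0}
    - {"ax":0,"ay":0,"az":0,"dx":0,"dy":0,"dz":1,"jaw":0}
    - {"ax":0,"ay":0,"az":0,"dx":0,"dy":0,"dz":1,"jaw":0}
    - {"ax":0,"ay":0,"az":0,"dx":0,"dy":0,"dz":1,"jaw":0}
    - {"ax":0,"ay":0,"az":0,"dx":0,"dy":0,"dz":0,"jaw":0}
    - {"ax":0,"ay":0,"az":0,"dx":0,"dy":0,"dz":0,"jaw":0}

```text
time: 19.05
ee_pos: [0.5848, -0.0208, 0.3262]
eef_rot: [0.742, 0.67, 0.001, 0.001]
wrist_force: [-0.7, 0.0, 5.1]
grip_width: 0.167
grasp_force: 50.0
```

```bash
python3 st.py
```

```text
[584.69 -20.82 326.01] yaw -5.84 z [ 0.0022 -0.0005] [-1.3 -0.3  4.1] [-0.03  0.13  0.02] 19.1
[584.59 -20.79 325.78] yaw -5.84 z [ 0.0017 -0.0004] [-0.6 -0.   4. ] [-0.07  0.13  0.  ] 19.15
[584.51 -20.77 325.57] yaw -5.85 z [ 0.0013 -0.0003] [-0.2 -0.8  3.4] [-0.06  0.17  0.02] 19.2
```

Request:
apply_moves:
  commands:
    - {"ax":0,"ay":0,"az":0,"dx":0,"dy":0,"dz":1.5,"jaw":0}
    - {"ax":0,"ay":0,"az":0,"dx":0,"dy":0,"dz":1.5,"jaw":0}
    - {"ax":0,"ay":0,"az":0,"dx":0,"dy":0,"dz":1.5,"jaw":0}
    - {"ax":0,"ay":0,"az":0,"dx":0,"dy":0,"dz":1.5,"jaw":0}
    - {"ax":0,"ay":0,"az":0,"dx":0,"dy":0,"dz":0,"jaw":0}
    - {"ax":0,"ay":0,"az":0,"dx":0,"dy":0,"dz":0,"jaw":0}

```text
time: 19.8
ee_pos: [0.5841, -0.0206, 0.3186]
eef_rot: [0.742, 0.67, -0.0, -0.0]
wrist_force: [1.1, -0.4, -2.2]
grip_width: 0.168
grasp_force: 50.0
```

```bash
python3 st.py
```

```text
[584.09 -20.59 318.56] yaw -5.84 z [-0.0007  0.0003] [ 1.7  0.3 -3.1] [ 0.   -0.21  0.04] 19.85
[584.08 -20.6  318.58] yaw -5.84 z [-0.0007  0.0003] [ 1.1 -0.  -2.9] [-0.03 -0.19  0.  ] 19.9
[584.07 -20.6  318.58] yaw -5.84 z [-0.0008  0.0003] [ 1.4  0.1 -3.8] [-0.03 -0.24 -0.03] 19.95
```

Request:
apply_moves:
  commands:
    - {"ax":0,"ay":0,"az":0,"dx":0,"dy":0,"dz":1,"jaw":0}
    - {"ax":0,"ay":0,"az":0,"dx":0,"dy":0,"dz":1,"jaw":0}
    - {"ax":0,"ay":0,"az":0,"dx":0,"dy":0,"dz":1,"jaw":0}
    - {"ax":0,"ay":0,"az":0,"dx":0,"dy":0,"dz":0,"jaw":0}
    - {"ax":0,"ay":0,"az":0,"dx":0,"dy":0,"dz":0,"jaw":0}

```text
time: 20.45
ee_pos: [0.5841, -0.0205, 0.3185]
eef_rot: [0.742, 0.67, -0.0, -0.0]
wrist_force: [-6.9, 2.9, 12.2]
grip_width: 0.165
grasp_force: 50.0
```

```bash
python3 st.py
```

```text
[584.11 -20.52 318.5 ] yaw -5.82 z [-0.0009 -0.0001] [-7.6  1.1 12. ] [0.21 1.35 0.01] 20.5
[584.12 -20.49 318.54] yaw -5.82 z [-0.0008 -0.0001] [-6.8  2.1 12. ] [ 0.23  1.37 -0.03] 20.55
[584.1  -20.53 318.54] yaw -5.82 z [-0.0008 -0.0001] [-7.8  2.  11.1] [0.21 1.36 0.  ] 20.6
```

Request:
apply_moves:
  commands:
    - {"ax":0,"ay":0,"az":0,"dx":0,"dy":0,"dz":-2,"jaw":0}
    - {"ax":0,"ay":0,"az":0,"dx":0,"dy":0,"dz":0,"jaw":0.5}
    - {"ax":0,"ay":0,"az":0,"dx":0,"dy":0,"dz":0,"jaw":0.5}
    - {"ax":0,"ay":0,"az":0,"dx":0,"dy":0,"dz":0,"jaw":0.5}
    - {"ax":0,"ay":0,"az":0,"dx":0,"dy":0,"dz":-20,"jaw":0.5}
    - {"ax":0,"ay":0,"az":0,"dx":0,"dy":0,"dz":-35,"jaw":0.5}
    - {"ax":0,"ay":0,"az":0,"dx":0,"dy":0,"dz":-35,"jaw":0.5}
    - {"ax":0,"ay":0,"az":0,"dx":0,"dy":0,"dz":-35,"jaw":0.5}

```text
time: 21.4
ee_pos: [0.5841, -0.0207, 0.4444]
eef_rot: [0.742, 0.67, -0.0, -0.0]
wrist_force: [0.2, -0.6, -1.1]
grip_width: 0.5
grasp_force: 0.0
```

Request:
apply_moves:
  commands:
    - {"ax":0,"ay":0,"az":0,"dx":-35,"dy":0,"dz":0,"jaw":0.5}
    - {"ax":0,"ay":0,"az":0,"dx":-35,"dy":0,"dz":0,"jaw":0.5}
    - {"ax":0,"ay":0,"az":0,"dx":-35,"dy":0,"dz":0,"jaw":0.5}
    - {"ax":0,"ay":0,"az":0,"dx":-35,"dy":0,"dz":0,"jaw":0.5}
    - {"ax":0,"ay":0,"az":0,"dx":-35,"dy":0,"dz":0,"jaw":0.5}
    - {"ax":0,"ay":0,"az":0,"dx":-35,"dy":0,"dz":0,"jaw":0.5}
    - {"ax":0,"ay":0,"az":0,"dx":-35,"dy":0,"dz":0,"jaw":0.5}

```text
time: 22.1
ee_pos: [0.559, -0.2659, 0.4431]
eef_rot: [0.742, 0.67, -0.0, 0.0]
wrist_force: [-0.3, 0.1, 0.8]
grip_width: 0.5
grasp_force: 0.0
```

```bash
python3 - <<'E'
from h import *
a=np.radians(-5.8);ex=np.array([np.cos(a),np.sin(a),0]);ey=np.array([-ex[1],ex[0],0]);ez=np.array([0,0,1])
for n in ('top','scene'):
    c=cap(n,n+'4.png');W=cloud(c);L=(W-[.5857,-.0203,0])@np.c_[ex,ey,ez]*1000
    m=(abs(L[...,0])<65)&(abs(L[...,1])<50)&(abs(L[...,2]-117)<9)&(abs(L[...,0])>14)
    Q=L[m];A=np.c_[Q[:,:2],np.ones(len(Q))];print(n,len(Q),np.linalg.lstsq(A,Q[:,2],rcond=None)[0],np.median(Q[:,2]))
a=cv2.imread('pics/scene4.png')[100:300,230:440];b=cv2.imread('pics/top4.png')[150:250,220:360]
a=cv2.resize(a,(420,400));b=cv2.resize(b,(380,271));o=np.zeros((400,800,3),np.uint8);o[:,:420]=a;o[:271,420:]=b;cv2.imwrite('pics/m4.png',o)
E
```

```text
top 885 [ 2.20622469e-04 -6.97713162e-04  1.16237261e+02] 116.29115135649725
scene 957 [-2.52850013e-03 -2.47096686e-03  1.17707772e+02] 117.69727398394659
```

View pics/m4.png

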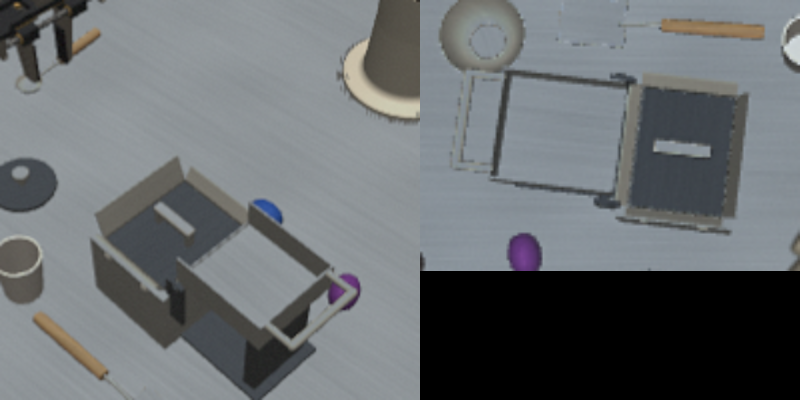

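The lid sits level in the mouth, its top at 116–118 mm (117 expected when seated). The tray is level and empty, and the gripper is clear.

```bash
python3 -c "
from bench import ticket
print(ticket.close_job())"
```

```text
the job is handed in; nothing more can be done
None
```

I tipped all four potatoes into the pan, lowered the tray back to level, and pressed the lid past the clips until it sat level on the ledge. The job was handed in at about 22 s of the 67 s allowed; no verdict came back.

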